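# Sweep spent coffee capsules off the shelf into the waste bin

### The arm

A 6-joint arm with a two-finger parallel gripper is mounted at the origin on the work surface. World frame = base frame: x ahead of the robot, y to its left, z up, the work surface at z = 0. Lengths are in mm, angles in degrees, forces in N, time in s.
With the tool pointing down it reaches from about 325 to 875 mm from the base axis. Payload 4.4 kg.
Tool frame: the origin (TCP) lies on the front face of the gripper's body, between the roots of the fingers; the fingertips stand 73 mm ahead of it and the grasp point (between the pads) lies 54 mm ahead of it; z points along the fingers, y is the line along which they close (so a half turn about z gives the same grasp; the last joint's range is limited). The gripper opens to 85 mm and grips with 20 to 120 N. Pads are 22 mm wide; open, the fingers measure 114 mm over their backs; the gripper's body (76 mm by 85 mm) begins 54 mm behind the grasp point. The pads swing forward as they close: fully open they stand 13 mm farther back than shut.
Start: joints at [-85.514, 11.837, 88.321, -0, 79.842, -8.623], TCP at [130.402, -560.021, 303.882] pointing down, gripper open.
Joint ranges: [-156.59, 156.59], [-49.26, 127.26], [12.9, 141.05], [-63.56, 243.56], [4.71, 150.69], [-161.64, 161.64]. Speed limits (degrees/s): [159.86, 159.86, 180, 180, 180, 180].

### API

Orientations are given as [roll, pitch, yaw] about the fixed x, y, z axes, in that order (R = Rz(yaw) Ry(pitch) Rx(roll)).
In Python, from cell import bot, release, grasp, camera, sensors gives the robot as it stands. Calls block until the motion is done:
- bot.move_pose(position, orientation): joint-space move of the TCP to a pose.
- bot.move_straight(position, ori=None, speed=150): straight line of the TCP; ori=None keeps the orientation; speed is the mean speed in mm/s.
- bot.move_joints(angles): joint-space move.
- release() and grasp(): open the fingers fully, or close them until they stop; the grip force is fixed at half the most.
- bot.sleep(seconds).
- bot.inverse_kinematics(position, orientation): joint angles nearest the present ones, or None.
- camera(name): name is "scene" or "side" or "wrist"; returns a dict with "frame" (384x512x3 uint8, red, green, blue), "z_map" (384x512 float32, mm along the optical axis (not along the pixel's ray), 0 where there is no reading), "fx", "fy", "cx", "cy" (pixels), "camera_from_world" (4x4, takes a point from world to camera coordinates); the wrist camera has in their place "T_tool_cam" (4x4, takes a point from camera to tool coordinates, whose origin is the TCP and whose axes are the flange's). Camera axes: x right, y up, looking along -z (the intrinsics and any distortion apply to the point x, -y, -z); pixel columns grow to the right and rows downward; lengths in mm; the calibration is good to about 2 mm. A picture is of the moment at which its call begins: read the wrist's pose just before it.
A pose or a line that the arm cannot do raises bot.IKError and nothing moves.
- bot.sign_off(): hands the job in; it is judged then, once.
Readings, each from a call of its own:
- sensors.current_time(): time.
- sensors.current_joint_pos(): joint angles.
- sensors.current_dq(): joint speeds.
- sensors.current_tau(): joint torques, N m.
- sensors.current_tcp_pos(): TCP position.
- sensors.current_tool_rot(): TCP orientation.
- sensors.current_ft_force(): force on the tool from outside, world axes, zero at the start.
- sensors.current_torque(): the same for the moment, N m.
- sensors.current_gripper_width(): finger opening in mm.
- sensors.current_finger_force(): force on a finger pad.
Only numpy, scipy, OpenCV 4.12 (cv2) and the standard library are available. Lean on these libraries where they do the work, as an engineer would, in place of code of your own. Each camera call takes 0.05 s, during which the arm holds its last target. There are 200 camera calls.

### The job

Sweep the three spent coffee capsules along the low black shelf and off its end, so that all three drop into the open steel waste bin standing at that end. Only push them: do not pick any of them up, and leave the mug, the milk pitcher and the scoop where they stand.

Things in the scene. Friction and masses are not known exactly. Their poses are not given: they have to be found in the camera images.
- shelf: low fixed black steel shelf: flat board 320 mm (its x) by 400 mm (its y), upper face 90 mm above the worktop, on feet. Origin: on the worktop under the board's centre; x to the back (away from the robot), y along its length, z up. Both ends (y = -200, +200 mm) and the front (x = -160 mm) are open, no lip; the back has a 12 mm upstand. Capsules stand in the front half, 85 mm or more apart in y
- bin: fixed open steel waste bin, outside 200 mm (its x) by 160 mm (its y), 80 mm high, walls 4 mm. Origin: centre of its underside, on the worktop; axes parallel to the shelf's. It stands at either end of the shelf (shelf x -95 mm, y +270 or -270 mm), its near rim 10 mm under the shelf's end and 4 mm below the board, so that what is pushed off that end falls in
- tea_box: fixed, closed wooden tea box, 196 by 156 mm, 72 mm high, at the shelf's other end. Origin: centre of its underside. Not part of the work
- capsule1: spent coffee capsule of plain aluminium, loose, about 14 g, standing on its wide flange on the shelf: flange 37 mm across and 2 mm thick, above it a cup 30 mm across tapering to 23 mm at 25 mm, 28 mm high in all. Origin: centre of its underside (the flange); z along its axis, up at the start
- capsule2: spent coffee capsule of plain aluminium, loose, about 14 g, standing on its wide flange on the shelf: flange 37 mm across and 2 mm thick, above it a cup 30 mm across tapering to 23 mm at 25 mm, 28 mm high in all. Origin: centre of its underside (the flange); z along its axis, up at the start
- capsule3: spent coffee capsule of plain aluminium, loose, about 14 g, standing on its wide flange on the shelf: flange 37 mm across and 2 mm thick, above it a cup 30 mm across tapering to 23 mm at 25 mm, 28 mm high in all. Origin: centre of its underside (the flange); z along its axis, up at the start
- mug: white porcelain mug with a handle, 76 mm across, 85 mm high, upright at the back of the shelf, loose. Origin: centre of its underside. To be left alone
- pitcher: small stainless milk pitcher with handle and lip, about 72 mm across, 75 mm high, upright at the back of the shelf, loose. Origin: centre of its underside. To be left alone
- scoop: green plastic scoop, a 48 mm round cup with a flat handle, about 89 mm long and 28 mm high, at the back of the shelf, loose. Origin: underside, 20 mm from the cup's centre towards the handle. To be left alone

How it is judged:
By the outcome, as a careful person would: the job done as asked, in the order asked, and still so for the second after the job is handed in, with the robot touching nothing.
It also fails if it takes over 58 s, if anything falls off the work surface, if the arm or the gripper's body presses on something with over 40 N, if the wrist force passes 120 N, or if a joint passes its speed limit or range.

## Working session

There is one attempt and no reset: what is moved stays moved. The work goes in short steps, each a Python script; the robot and the scene stay as the last script left them, time stands still between calls to the robot, and variables do not carry over. Pictures are saved under pics/ and viewed, at most 10 in all, crops included, and the job is handed in when it is done.

```bash
mkdir -p pics; ls
python3 - <<'E'
from cell import *
import numpy as np,cv2
for n in("scene","side"):
    c=camera(n); np.savez(f"{n}.npz",**c); cv2.imwrite(f"pics/{n}0.png",c["frame"][:,:,::-1])
    print(n,{k:v for k,v in c.items() if k not in("frame","z_map")})
print(sensors.current_time(),sensors.current_tool_rot())
E
```

```text
pics
scene {'fx': 468.7294986078996, 'fy': 468.7294986078996, 'cx': 262.2099726331832, 'cy': 195.2514914498301, 'camera_from_world': array([[-5.56906019e-01,  8.30382601e-01, -1.79003353e-02,
         3.52977350e+02],
       [-5.94997486e-01, -3.83819699e-01,  7.06158927e-01,
         3.08387247e+02],
       [ 5.79511585e-01,  4.03914811e-01,  7.07827061e-01,
        -1.35882621e+03],
       [ 0.00000000e+00,  0.00000000e+00,  0.00000000e+00,
         1.00000000e+00]])}
side {'fx': 399.9384026412079, 'fy': 399.9384026412079, 'cx': 257.79402262437094, 'cy': 194.28109106527646, 'camera_from_world': array([[ 8.51552308e-01, -5.24269092e-01,  7.64773898e-04,
        -5.27078028e+02],
       [ 2.66660954e-01,  4.34383274e-01,  8.60350572e-01,
        -2.43216136e+02],
       [-4.51387418e-01, -7.32429580e-01,  5.09702177e-01,
        -6.08450312e+02],
       [ 0.00000000e+00,  0.00000000e+00,  0.00000000e+00,
         1.00000000e+00]])}
0.1 [-1.79878768e+02 -1.80612315e-02  1.31080707e+01]
```

View pics/scene0.png

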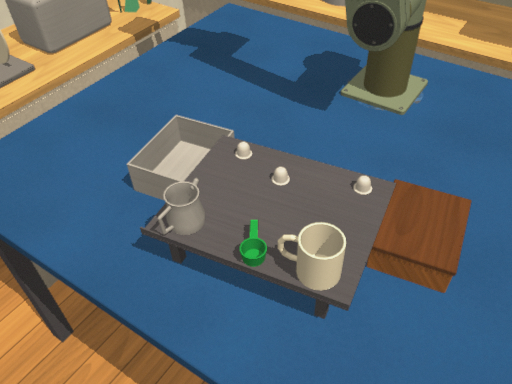

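View pics/side0.png

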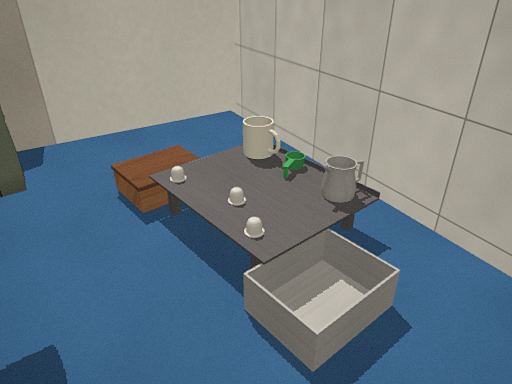

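The scene view shows the bin at the left end, around (180,155), and the tea box at the right, around (425,230). The capsules are at (244,150), (281,175) and (364,184). The pitcher (184,210), scoop (253,245) and mug (320,255) stand along the back.

```bash
cat > h.py <<'E'
import numpy as np,cv2
def pts(c):
    v,u=np.mgrid[:384,:512]; z=c["z_map"]
    P=np.stack([(u-c["cx"])/c["fx"]*z,-(v-c["cy"])/c["fy"]*z,-z],-1)
    M=np.linalg.inv(c["camera_from_world"])
    return P@M[:3,:3].T+M[:3,3]
def blobs(m):
    n,l,s,_=cv2.connectedComponentsWithStats(m.astype(np.uint8))
    return [l==i for i in range(1,n) if s[i,4]>40]
E
python3 - <<'E'
from h import *
for n in("scene","side"):
    c=dict(np.load(n+".npz")); W=pts(c); f=c["frame"].astype(int); ok=c["z_map"]>0
    dark=ok&(f.max(2)<110)&(abs(W[...,2]-90)<6)&(f.max(2)-f.min(2)<40)
    b=max(blobs(dark),key=np.sum); p=W[b]
    r=cv2.minAreaRect(p[:,:2].astype(np.float32)); print(n,"shelf z",np.median(p[:,2]),r,cv2.boxPoints(r).round().tolist())
    br=ok&(f.min(2)>120)&(f.max(2)-f.min(2)<70)&(W[...,2]>84)
    for b in blobs(br):
        q=W[b]; x,y=q[:,0],q[:,1]
        if np.ptp(q[:,2])<45 and b.sum()<600:
            print(" caps",b.sum(),np.argwhere(b).mean(0).round(),((np.percentile(q,2,0)+np.percentile(q,98,0))/2).round(1),np.ptp(q,axis=0).round(),"top",np.median(q[q[:,2]>q[:,2].max()-4],0).round(1))
    # bin rim / obstacles
    rim=ok&(abs(W[...,2]-80)<5)&(f.max(2)-f.min(2)<40)&(f.min(2)>90)
    for b in blobs(rim)[:6]:
        print(" rim",b.sum(),W[b].min(0).round(),W[b].max(0).round())
    for b in blobs(ok&(W[...,2]>95)&(W[...,2]<185)&(W[...,0]>250)):
        if 200<b.sum()<6000: print(" tall",np.argwhere(b).mean(0).round(),W[b].min(0).round(),W[b].max(0).round())
E
```

```text
scene shelf z 90.0491854134126 ((633.671630859375, 31.424728393554688), (312.0190124511719, 402.0489501953125), 8.930423736572266) [[448.0, 206.0], [511.0, -191.0], [819.0, -143.0], [757.0, 254.0]]
 caps 129 [ 2. 35.] [  361.  -1024.7   164.4] [61. 78. 18.] top [  376.7 -1010.1   170.4]
 caps 216 [151. 244.] [ 534.4 -111.7  104.1] [57. 48. 31.] top [ 545.  -106.6  117.5]
 caps 245 [176. 281.] [5.625e+02 4.000e-01 1.044e+02] [56. 46. 31.] top [569.3   4.4 117.9]
 caps 252 [185. 364.] [492.9 155.3 104.7] [60. 39. 33.] top [503.2 155.8 117.9]
 rim 258 [  118. -1099.    75.] [ 393. -987.   85.]
 rim 510 [ 476. -341.   75.] [ 699. -173.   83.]
 tall [10. 41.] [  250. -1156.    95.] [ 395. -986.  173.]
 tall [184. 363.] [493. 141.  95.] [518. 171. 120.]
 tall [227. 203.] [ 719. -139.   95.] [829. 256. 171.]
 tall [246. 253.] [706.  32.  95.] [788.  94. 121.]
 tall [254. 317.] [691. 110.  95.] [768. 219. 178.]
side shelf z 90.7443718839734 ((638.9429931640625, 31.428665161132812), (322.0960693359375, 401.6633605957031), 8.862110137939453) [[449.0, 205.0], [511.0, -192.0], [829.0, -142.0], [767.0, 255.0]]
 caps 116 [163. 341.] [768.3 -86.2 154.6] [102.  61.  34.] top [721.1 -85.  169.6]
 caps 195 [174. 177.] [507.  170.  104.9] [49. 76. 30.] top [501.2 151.5 117.5]
 caps 243 [196. 236.] [571.6  14.4 105.1] [53. 73. 30.] top [565.9  -1.  118. ]
 caps 318 [227. 254.] [548.7 -98.4 104.9] [51. 64. 30.] top [ 541.  -112.1  118.1]
 rim 1110 [357. -73.  75.] [1458. 1642.   85.]
 rim 126 [ 188. 1022.   75.] [ 328. 1090.   85.]
 rim 1201 [ 476. -344.   75.] [ 698. -159.   83.]
 tall [79. 26.] [ 250. 1045.   95.] [ 329. 1091.  185.]
 tall [160. 303.] [ 688. -142.   95.] [827. 215. 178.]
 tall [226. 253.] [ 527. -126.   95.] [554. -98. 120.]
```

The two views agree within about 4 mm. The shelf centre is near (638,31), the yaw is 8.9° and the bin is at the -y end. I'll push the nearest capsule first with the fingers closed.

```bash
cat >> h.py <<'E'
from cell import *
a=np.radians(8.9); EX=np.array([np.cos(a),np.sin(a)]); EY=np.array([-np.sin(a),np.cos(a)]); C=np.array([638.,31.4])
def w(x,y,z): return [*(C+x*EX+y*EY),z]
def s(p): d=np.array(p[:2])-C; return d@EX,d@EY
def best_yaw():
    q0=np.array(sensors.current_joint_pos()); o=[]
    for y in(98.9,-81.1):
        q=bot.inverse_kinematics(w(-115,-80,260),[180,0,y])
        if q is not None: o.append((np.abs(np.array(q)-q0).max(),y))
    return min(o)[1]
def push(cx,cy,yaw):
    ori=[180,0,yaw]; y0=cy+18.5+11+9
    bot.move_pose(w(cx,y0,235),ori)
    bot.move_straight(w(cx,y0,168),speed=120)
    bot.move_straight(w(cx,-206,168),speed=90)   # face at about -217
    print("f",np.round(sensors.current_ft_force(),1),np.round(sensors.current_tcp_pos(),1))
    bot.move_straight(w(cx,-206,240),speed=200)
def snap(n,name):
    c=camera(n); cv2.imwrite(f"pics/{name}.png",c["frame"][:,:,::-1]); return c
E
python3 - <<'E'
from h import *
yaw=best_yaw(); print("yaw",yaw)
caps=[s(p) for p in((543,-109),(567.5,2),(502,154))]; print(np.round(caps,1))
grasp()
push(*caps[0],yaw)
print(sensors.current_time(),np.round(sensors.current_joint_pos()),sensors.current_gripper_width())
snap("side","side1")
E
```

```text
yaw 98.9
[[-115.6 -124. ]
 [ -74.2  -18.1]
 [-115.4  142.2]]
f [-0.1  0.4 -0.1] [ 555.6 -189.4  167.9]
5.8583 [-27.  17.  90.   0.  73. -36.] -0.4029113324468275
```

View pics/side1.png

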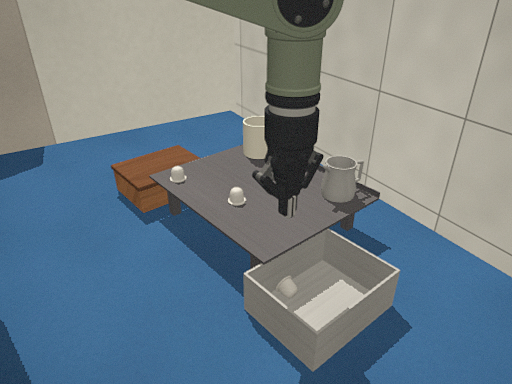

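The first capsule is in the bin at (287,287). The other two haven't moved, at (237,196) and (177,174). Next I'll push those the same way.

Run:
```python
from h import *
for p in((567.5,2),(502,154)): push(*s(p),98.9)
x=s(sensors.current_tcp_pos())
bot.move_pose(w(-150,0,330),[180,0,98.9])
bot.sleep(.5); snap("side","side2"); print(sensors.current_time())
```

```text
f [0.1 0.3 0. ] [ 596.5 -183.3  168. ]
f [-0.6  0.2  0.2] [ 555.8 -189.8  168. ]
19.2833
```

View pics/side2.png

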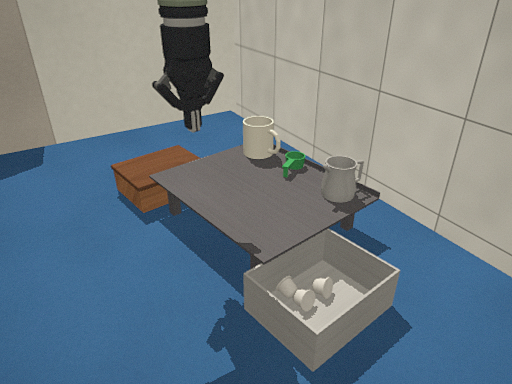

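All three capsules are in the bin, at (287,287), (305,298) and (323,287). The mug, pitcher and scoop haven't moved, and the arm is clear.

```bash
python3 -c "
from cell import bot
print(bot.sign_off())"
```

```text
the job is handed in; nothing more can be done
None
```

All three capsules were pushed off the shelf end into the bin, the mug, pitcher and scoop were left where they stood, and the job is handed in at about 19 s.

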